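# Dial the address on a thumbwheel selector bank and load it

## Task

Dial each of the three thumbwheels on the selector bank so that the face on top has the colour and dots of the tile lying in front of that wheel, each clicked home. Then press the orange load button fully down and let it come back up; leave the cup, dome, tweezers and jar where they are.

Things in the scene. Friction and masses are not known exactly. Their poses are not given: they have to be found in the camera images.
- bank: Selector bank, fixed: dark case, aluminium top, walnut cheeks, 154 mm (x) by 238 mm (y), top plate 54 mm above the desk. Origin: centre of its underside. x away from the robot, y to its left. Three thumbwheels on one level axis along y, 60 mm above the desk, stand half out of the top. The face on top is the set digit. Orange load button at x 0, y -75 mm.
- axis_left (a point): Point on the wheels' axis at the middle of the left wheel (bank y +65 mm), 60 mm above the desk. Each wheel is 16 mm wide: a grey hub of 24 mm radius with six coloured faces, and between the faces six radial paddles, 8 mm thick, 16 mm wide, their tips 44 mm from the axis.
- axis_mid (a point): The same point of the middle wheel (bank y +25 mm). With a face on top, the two paddles beside it lean 30 degrees from the vertical, one towards the robot and one away from it, and the next pair lies level, just above the top plate. So one digit carries a paddle from one lean to the other.
- axis_right (a point): The same point of the right wheel (bank y -15 mm). Faces in order of digit: 0 white, 1 red, 2 yellow, 3 blue, 4 black, 5 green, each with as many dots as its digit. Seen from the robot's side the next higher digit lies on the near side of the top face.
- wheel_left (a joint): Value of the left thumbwheel, rad; the other two work alike. One digit = pi/3 (1.0472): at d*pi/3 face d (0..5, again at d+6) is on top. A growing value moves the top of the wheel to bank +x, away from the robot. Turns either way; stops at -0.3 and 12.87. It starts at or near value 6 or 7 digits (white 0 or red 1 on top), neither of which is on a tile.
- wheel_mid (a joint): Value of the middle thumbwheel, rad, as for the left one. Sprung detents hold every whole digit: the wheel clicks on into the next digit by itself once past half way (30 degrees) and falls back if let go before; getting over takes about 5 N on a paddle. Very rarely a wheel stands balanced half way at the start.
- wheel_right (a joint): Value of the right thumbwheel, rad, as for the left one. All three wheels are alike.
- tile_green: Flat green square tile, 24 x 24 x 4 mm, with its number of dots (5), fixed on the bank's top plate in front (61 mm on the robot's side) of the axis of one of the three wheels; which wheel varies. Origin: centre of its underside. It stands for digit 5.
- tile_yellow: Flat yellow square tile, 24 x 24 x 4 mm, with its number of dots (2), fixed on the bank's top plate in front (61 mm on the robot's side) of the axis of one of the three wheels; which wheel varies. Origin: centre of its underside. It stands for digit 2.
- tile_blue: Flat blue square tile, 24 x 24 x 4 mm, with its number of dots (3), fixed on the bank's top plate in front (61 mm on the robot's side) of the axis of one of the three wheels; which wheel varies. Origin: centre of its underside. It stands for digit 3.
- load_top (a point): Centre of the top of the orange load button (28 mm across, spring return, 72 mm above the desk when up, in a black collar 44 mm across and 12 mm high).
- load (a joint): Travel of the load button in m: 0 up, 0.006 fully down, which takes 5 N.
- cup: Bystander: green ceramic cup, 76 mm across, 85 mm high; origin centre of its underside.
- dome: Bystander: clear acrylic dome, 110 mm across, 95 mm high; origin centre of its underside.
- tweezers: Bystander: chrome tweezers, 126 mm long, lying on the black silicone pad; origin at their middle.
- jar: Bystander: amber screw-top jar, 60 mm across, 70 mm high; origin centre of its underside.

How it is judged (in metres and radians):
On the way, in this order (a step that is already met when the one before it is completed fails the run):
1. all three wheels show the digits of the tiles in front of them and are at rest (((y of tile_green in the frame of bank between 0.045 and 0.2 m and (value of joint wheel_left between 5.086 and 5.386 rad or value of joint wheel_left between 11.3692 and 11.6692 rad)) or (y of tile_yellow in the frame of bank between 0.045 and 0.2 m and (value of joint wheel_left between 1.9444 and 2.2444 rad or value of joint wheel_left between 8.2276 and 8.5276 rad)) or (y of tile_blue in the frame of bank between 0.045 and 0.2 m and (value of joint wheel_left between 2.9916 and 3.2916 rad or value of joint wheel_left between 9.2748 and 9.5748 rad))) and ((y of tile_green in the frame of bank between 0.005 and 0.045 m and (value of joint wheel_mid between 5.086 and 5.386 rad or value of joint wheel_mid between 11.3692 and 11.6692 rad)) or (y of tile_yellow in the frame of bank between 0.005 and 0.045 m and (value of joint wheel_mid between 1.9444 and 2.2444 rad or value of joint wheel_mid between 8.2276 and 8.5276 rad)) or (y of tile_blue in the frame of bank between 0.005 and 0.045 m and (value of joint wheel_mid between 2.9916 and 3.2916 rad or value of joint wheel_mid between 9.2748 and 9.5748 rad))) and ((y of tile_green in the frame of bank between -0.2 and 0.005 m and (value of joint wheel_right between 5.086 and 5.386 rad or value of joint wheel_right between 11.3692 and 11.6692 rad)) or (y of tile_yellow in the frame of bank between -0.2 and 0.005 m and (value of joint wheel_right between 1.9444 and 2.2444 rad or value of joint wheel_right between 8.2276 and 8.5276 rad)) or (y of tile_blue in the frame of bank between -0.2 and 0.005 m and (value of joint wheel_right between 2.9916 and 3.2916 rad or value of joint wheel_right between 9.2748 and 9.5748 rad))) and velocity of joint wheel_left between -0.2 and 0.2 rad/s and velocity of joint wheel_mid between -0.2 and 0.2 rad/s and velocity of joint wheel_right between -0.2 and 0.2 rad/s), for 0.2 s.
2. the load button is pressed fully down while the wheels show the code (((y of tile_green in the frame of bank between 0.045 and 0.2 m and (value of joint wheel_left between 5.086 and 5.386 rad or value of joint wheel_left between 11.3692 and 11.6692 rad)) or (y of tile_yellow in the frame of bank between 0.045 and 0.2 m and (value of joint wheel_left between 1.9444 and 2.2444 rad or value of joint wheel_left between 8.2276 and 8.5276 rad)) or (y of tile_blue in the frame of bank between 0.045 and 0.2 m and (value of joint wheel_left between 2.9916 and 3.2916 rad or value of joint wheel_left between 9.2748 and 9.5748 rad))) and ((y of tile_green in the frame of bank between 0.005 and 0.045 m and (value of joint wheel_mid between 5.086 and 5.386 rad or value of joint wheel_mid between 11.3692 and 11.6692 rad)) or (y of tile_yellow in the frame of bank between 0.005 and 0.045 m and (value of joint wheel_mid between 1.9444 and 2.2444 rad or value of joint wheel_mid between 8.2276 and 8.5276 rad)) or (y of tile_blue in the frame of bank between 0.005 and 0.045 m and (value of joint wheel_mid between 2.9916 and 3.2916 rad or value of joint wheel_mid between 9.2748 and 9.5748 rad))) and ((y of tile_green in the frame of bank between -0.2 and 0.005 m and (value of joint wheel_right between 5.086 and 5.386 rad or value of joint wheel_right between 11.3692 and 11.6692 rad)) or (y of tile_yellow in the frame of bank between -0.2 and 0.005 m and (value of joint wheel_right between 1.9444 and 2.2444 rad or value of joint wheel_right between 8.2276 and 8.5276 rad)) or (y of tile_blue in the frame of bank between -0.2 and 0.005 m and (value of joint wheel_right between 2.9916 and 3.2916 rad or value of joint wheel_right between 9.2748 and 9.5748 rad))) and value of joint load above 0.0048 m), for 0.05 s.
At the end, for the whole second after the job is handed in: Every wheel rests within 0.15 rad of the digit of the tile in front of it (green 5, yellow 2, blue 3; a whole turn more or less counts the same), and the load button, having been pressed at least 4.8 mm after the code was set, is back up (less than 1.5 mm down) (all of step 1 and value of joint load below 0.0015 m); the robot touches nothing.
It fails at once if the cup is moved more than 30 mm (distance of cup from where it was at the start of the episode above 0.03 m).
It fails at once if the dome is moved more than 30 mm (distance of dome from where it was at the start of the episode above 0.03 m).
It fails at once if the tweezers is moved more than 30 mm (distance of tweezers from where it was at the start of the episode above 0.03 m).
It fails at once if the jar is moved more than 30 mm (distance of jar from where it was at the start of the episode above 0.03 m).
It also fails if it takes over 72 s, if anything falls off the work surface, if the arm or the gripper's body presses on something with over 40 N, if the wrist force passes 120 N, or if a joint passes its speed limit or range.

## Robot

A 6-joint arm with a two-finger parallel gripper is mounted at the origin on the work surface. World frame = base frame: x ahead of the robot, y to its left, z up, the work surface at z = 0. Lengths are in mm, angles in degrees, forces in N, time in s.
With the tool pointing down it reaches from about 350 to 850 mm from the base axis. Payload 8.1 kg.
Tool frame: the origin (TCP) lies at the very end of the fingers, on their centre line; the grasp point (between the pads) lies r.tcp_to_grasp behind it (r.tcp_to_grasp is the distance from the TCP to the grasp point, in mm); z points along the fingers, y is the line along which they close (so a half turn about z gives the same grasp; the last joint's range is limited). The gripper opens to 85 mm and grips with 20 to 120 N. Pads are 22 mm wide; open, the fingers measure 114 mm over their backs; the gripper's body (76 mm by 85 mm) begins 54 mm behind the grasp point. The pads swing forward as they close: fully open they stand 13 mm farther back than shut.
Start: joints at [-68.892, 7.471, 85.268, -0, 87.261, -4.893], TCP at [263.05, -539.268, 231.292] pointing down, gripper open.
Joint ranges: [-169.43, 169.43], [-51.17, 129.36], [1.28, 143.12], [-76.62, 256.62], [0, 156.53], [-152.29, 152.29]. Speed limits (degrees/s): [136.94, 136.94, 159.86, 180, 180, 180].

## Interface

Orientations are given as [roll, pitch, yaw] about the fixed x, y, z axes, in that order (R = Rz(yaw) Ry(pitch) Rx(roll)).
In Python, from bench import sense, viewer, order, r gives the robot as it stands.
- The arm moves only by the tool carry_out, never from a script. Its argument "increments" is one flat list of numbers, 7 for each row, row after row: the shift along the tool's x, y, z as a fraction of full scale, then the turn, a rotation vector about the tool's x, y, z as a fraction of full scale, then the opening, from -1 (shut) to 1 (fully open). A call has exactly 10 rows; each row is the pose to reach, as a shift and turn from the pose commanded when the call began, along the tool's axes at that moment, turning the shorter way round; what a row does not reach only later rows make up. Full scale, the value 1, is 400 mm for a shift and 2 pi rad for a turn. A row lasts 1/8 s, in which the tool goes at most 62.5 mm and 10.7 degrees, less where a joint would pass 70% of its speed; a pose out of reach is approached as far as the arm can. A call with a number of a shift or a turn outside -1 to 1 is refused whole. A call with a gripper value outside its range is refused whole. The fingers move at their own pace and stop on an object; "force" is the grip in N (left out, the last holds). Time passes only in rows, so rows that repeat a pose let the fingers close, or fill a call up. It gives the time, the measured TCP pose, the force, the opening and the grip force at its end, in the units of the state.
- sense(): the state, without advancing time (a new reading comes with each control period).
- viewer.snapshot(name): name is "scene" or "top" or "wrist"; returns the picture (400x640x3 uint8, red, green, blue); there is no depth.
- viewer.get_calibration(name): a dict with "fx", "fy", "cx", "cy" (pixels), "R" (3x3) and "t" (3): a world point X has camera coordinates R X + t. Camera axes: x right, y down, z forward; pixel columns grow to the right and rows downward; lengths in mm; the calibration is good to about 2 mm. A picture is of the moment at which its call begins: read the wrist's pose just before it. get_calibration takes no time and is no camera call; for the wrist camera it gives the pose at the moment of the call.
- order.hand_in(): hands the job in; it is judged then, once.
The state is a dict: "time": time; "joint_pos": joint angles; "qd": joint speeds; "joint_efforts": joint torques, N m; "tool_pos": TCP position; "tcp_rot": TCP orientation; "ft_force": force on the tool from outside, world axes, zero at the start; "wrist_torque": the same for the moment, N m; "finger_gap": finger opening in mm; "grip_force": force on a finger pad.
Only numpy, scipy, OpenCV 4.12 (cv2) and the standard library are available. Lean on these libraries where they do the work, as an engineer would, in place of code of your own. Each camera call takes 0.05 s, during which the arm holds its last target. There are 200 camera calls.

## Working session

There is one attempt and no reset: what is moved stays moved. The work goes in short steps, Python scripts to look and compute and a tool call to move; the robot and the scene stay as the last step left them, time stands still between calls to the robot, and variables do not carry over. Pictures are saved under pics/ and viewed, at most 10 in all, crops included, and the job is handed in when it is done.

Besides the shell and the picture viewer there is one more tool, called after ">>>" as name(argument=value, ...) on one line, values as JSON. carry_out: Moves the arm, as the interface text tells. Its arguments: {"type":"object","properties":{"increments":{"type":"array"},"force":{"type":"number"}},"required":["increments"]}

```bash
mkdir -p pics
python3 - <<'E'
from bench import sense, viewer, order, r
import cv2
s=sense(); print(s['time'],s['tool_pos'],s['tcp_rot'],s['finger_gap'],r.tcp_to_grasp)
for n in('scene','top'):
    im=viewer.snapshot(n); cv2.imwrite(f'pics/{n}0.png',im[:,:,::-1])
    print(viewer.get_calibration(n))
E
```

```text
0.0 [ 262.87405173 -538.75648699  230.24719698] [-1.79897293e+02 -9.51449045e-03  2.60030163e+01] 85.35690992011102 18.700000000000003
{'fx': 458.93451003835213, 'fy': 458.93451003835213, 'cx': 313.9138566316908, 'cy': 205.1179884646332, 'R': array([[-0.52526455,  0.85091053,  0.00695881],
       [ 0.69587308,  0.43423835, -0.57201198],
       [-0.4897528 , -0.29561516, -0.82021575]]), 't': array([ 230.07335656, -290.08912369, 1577.21590509])}
{'fx': 479.3953103599382, 'fy': 479.3953103599382, 'cx': 316.72379725110545, 'cy': 201.8670196711307, 'R': array([[ 0.00590916, -0.99993661, -0.00958424],
       [-0.9831325 , -0.00405727, -0.18284972],
       [ 0.18279925,  0.01050306, -0.98309416]]), 't': array([  10.78609498,  499.03865471, 1122.19467924])}
```

View pics/top0.png

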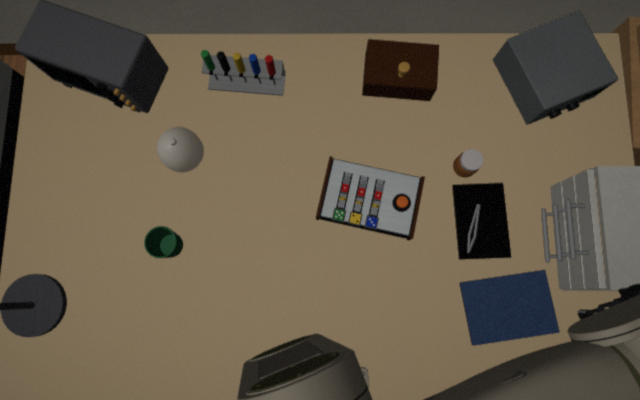

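View pics/scene0.png

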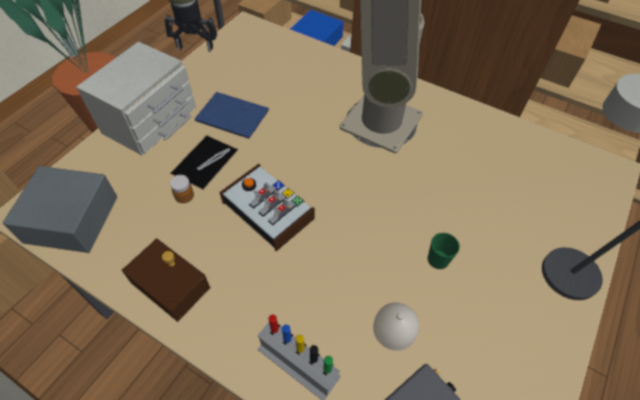

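The top view shows the bank around pixel (370,198), with the tiles green (left, 339,215), yellow (mid, 355,218) and blue (right, 372,222). The button is at about (402,202). I'll enlarge the bank to read the wheels.

Run:
```python
import cv2,numpy as np
a=cv2.imread('pics/top0.png')[150:245,310:430]
b=cv2.imread('pics/scene0.png')[160:250,215:320]
a=cv2.resize(a,None,fx=6.6,fy=6.2,interpolation=cv2.INTER_CUBIC)
a=cv2.convertScaleAbs(a,alpha=1.3)
cv2.imwrite('pics/topc.png',cv2.resize(a,(720,570)))
cv2.imwrite('pics/scc.png',cv2.resize(b,(630,540),interpolation=cv2.INTER_CUBIC))
```

```text
(no output)
```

View pics/topc.png

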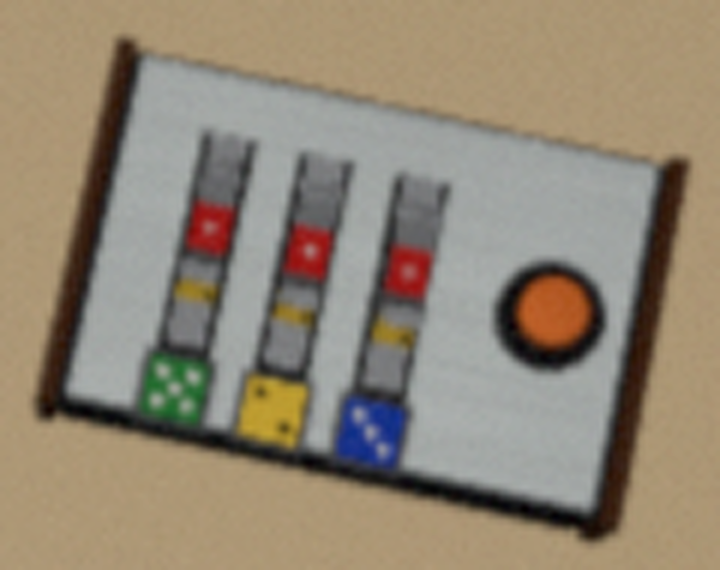

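View pics/scc.png

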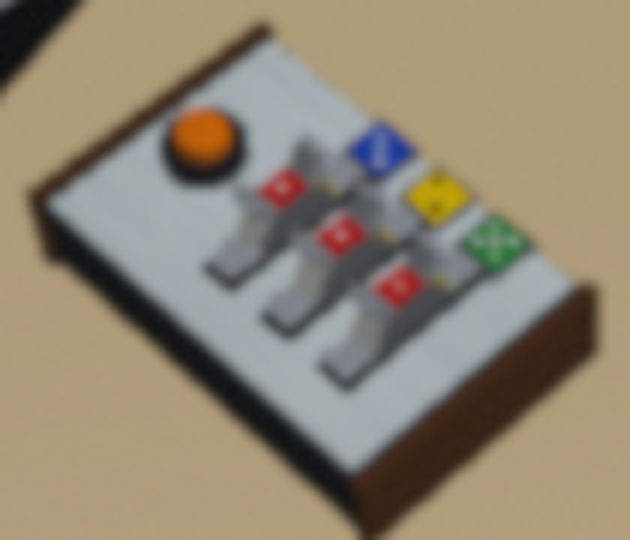

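All three wheels show red (7 digits, seated). The tiles are left green 5, mid yellow 2, right blue 3, so the turns are left −2, mid +1, right +2.

```bash
cat > h.py <<'E'
from bench import sense, viewer, order, r
import numpy as np, cv2
from scipy.optimize import least_squares
from scipy.spatial.transform import Rotation as Ro
def proj(c,P):
    q=np.asarray(P)@c['R'].T+c['t']; return np.c_[c['fx']*q[:,0]/q[:,2]+c['cx'],c['fy']*q[:,1]/q[:,2]+c['cy']]
def w(p,P):
    P=np.atleast_2d(P).astype(float); c,s=np.cos(p[2]),np.sin(p[2])
    return np.c_[p[0]+c*P[:,0]-s*P[:,1],p[1]+s*P[:,0]+c*P[:,1],P[:,2]]
def inc(p,B,yaw=None):
    """increments (fractions) from current pose to bank point B with tool down, tool x along bank x"""
    s=sense(); R0=Ro.from_euler('xyz',s['tcp_rot'],degrees=True)
    R1=Ro.from_euler('xyz',[np.pi,0,p[2] if yaw is None else yaw])
    return np.round(np.r_[R0.inv().apply(w(p,B)[0]-s['tool_pos'])/400,(R0.inv()*R1).as_rotvec()/2/np.pi],4)
E
python3 - <<'E'
from h import *
c1=viewer.get_calibration('top'); c2=viewer.get_calibration('scene')
P=[[-61,65,58],[-61,25,58],[-61,-15,58],[0,-75,72],[0,65,81],[0,25,81],[0,-15,81]]
a=np.array([[174,388],[272,410],[371,432],[553,312],[210,230],[309,252],[408,273]])/6+[310,150]
b=np.array([[497,243],[438,197],[380,150],[203,136],[399,288],[341,236],[283,189]])/6+[215,160]
for A in((1,0),(0,1),(1,1)):
    f=lambda p:np.r_[(proj(c1,w(p,P))-a).ravel()*A[0],(proj(c2,w(p,P))-b).ravel()*A[1]]
    s=least_squares(f,[550,-50,-.2],x_scale=[100,100,1]); print(s.x,np.degrees(s.x[2]),np.abs(s.fun).max())
p=s.x; np.save('p.npy',p)
for B in([30,-15,140],[-45,25,130],[-45,25,91]): print(B,w(p,B),inc(p,B))
E
```

```text
[ 5.11229024e+02 -1.17300964e+02 -2.19868671e-01] -12.597546905131336 0.1839331245016922
[ 5.13050495e+02 -1.13577260e+02 -2.22812345e-01] -12.76620697132254 0.6730930780553877
[ 5.11671785e+02 -1.16017879e+02 -2.21152456e-01] -12.67110235781346 1.2674570462139343
[30, -15, 140] [[ 537.65083128 -137.23318353  140.        ]] [ 1.0575e+00 -6.0080e-01  2.2700e-01 -3.0000e-04  1.0000e-04  1.0740e-01]
[-45, 25, 130] [[473.25159996 -81.75580972 130.        ]] [ 9.736e-01 -7.960e-01  2.523e-01 -3.000e-04  1.000e-04  1.074e-01]
[-45, 25, 91] [[473.25159996 -81.75580972  91.        ]] [ 9.736e-01 -7.958e-01  3.498e-01 -3.000e-04  1.000e-04  1.074e-01]
```

>>> carry_out(increments=[0.974,-0.796,0.1,0,0,0.1074,-1,0.974,-0.796,0.1,0,0,0.1074,-1,0.974,-0.796,0.1,0,0,0.1074,-1,0.974,-0.796,0.1,0,0,0.1074,-1,0.974,-0.796,0.1,0,0,0.1074,-1,0.974,-0.796,0.1,0,0,0.1074,-1,0.974,-0.796,0.1,0,0,0.1074,-1,0.974,-0.796,0.1,0,0,0.1074,-1,0.974,-0.796,0.1,0,0,0.1074,-1,0.974,-0.796,0.1,0,0,0.1074,-1], force=30)

```text
time: 1.35
tool_pos: [473.4, -81.9, 190.9]
tcp_rot: [180.0, 0.1, -12.6]
ft_force: [-1.1, -0.3, -0.1]
finger_gap: -0.1
grip_force: 0.0
```

>>> carry_out(increments=[0,0,0,0,0,0,-1,0,0,0,0,0,0,-1,0,0,0,0,0,0,-1,0,0,0,0,0,0,-1,0,0,0,0,0,0,-1,0,0,0,0,0,0,-1,0,0,0,0,0,0,-1,0,0,0,0,0,0,-1,0,0,0,0,0,0,-1,0,0,0,0,0,0,-1])

```text
time: 2.6
tool_pos: [473.7, -82.3, 191.3]
tcp_rot: [-180.0, -0.0, -12.7]
ft_force: [-0.3, 0.7, -0.5]
finger_gap: 0.1
grip_force: 0.0
```

Run:
```python
from h import *
p=np.load('p.npy'); s=sense(); print(s['time'],s['tool_pos'],s['tcp_rot'],s['finger_gap'])
for B in([-45,25,91],[2,25,91]): print(w(p,B),inc(p,B))
for n in('wrist','scene'): cv2.imwrite(f'pics/{n}1.png',viewer.snapshot(n)[:,:,::-1])
a=cv2.imread('pics/wrist1.png');b=cv2.imread('pics/scene1.png')[120:270,180:350]
cv2.imwrite('pics/m1.png',np.hstack([cv2.resize(a,(480,300)),cv2.resize(b,(320,300))]))
```

```text
2.6 [473.65462615 -82.2670712  191.29874682] [-1.79997591e+02 -1.33196439e-03 -1.26627883e+01] 0.0998573050882826
[[473.25159996 -81.75580972  91.        ]] [-0.0013 -0.001   0.2507 -0.     -0.      0.    ]
[[519.10692912 -92.06545509  91.        ]] [ 0.1162 -0.001   0.2507 -0.     -0.      0.    ]
```

View pics/m1.png

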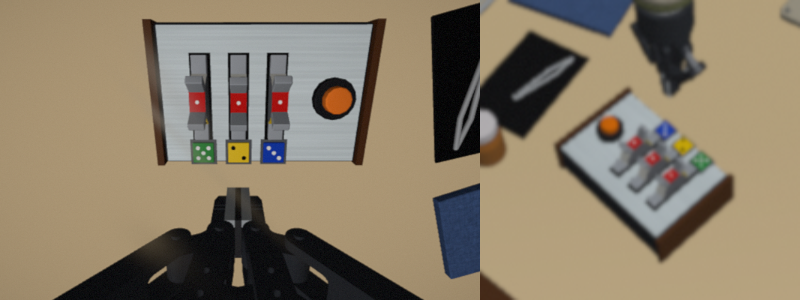

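The wrist view shows the fingertip in line with the middle wheel (column 238). I'll do the middle wheel +1.

>>> carry_out(increments=[0,0,0.15,0,0,0,-1,0,0,0.25,0,0,0,-1,0,0,0.25,0,0,0,-1,0.035,0,0.25,0,0,0,-1,0.055,0,0.25,0,0,0,-1,0.077,0,0.25,0,0,0,-1,0.097,0,0.25,0,0,0,-1,0.097,0,0.25,0,0,0,-1,0.097,0,0.12,0,0,0,-1,0,0,0.1,0,0,0,-1])

```text
time: 3.95
tool_pos: [477.2, -83.4, 156.4]
tcp_rot: [180.0, -0.5, -12.7]
ft_force: [-0.7, 0.2, 0.8]
finger_gap: 0.3
grip_force: 0.0
```

Run:
```python
from h import *
p=np.load('p.npy'); s=sense(); print(s['time'],s['tool_pos'],s['ft_force'])
cv2.imwrite('pics/wrist2.png',viewer.snapshot('wrist')[:,:,::-1])
print(inc(p,[-45,-15,151]),inc(p,[-45,-15,91]))
```

```text
3.95 [477.20498041 -83.41423339 156.4312473 ] [-0.68580037  0.22977313  0.81369624]
[ 0.0039  0.0992  0.0082  0.     -0.0003  0.0001] [ 3.600e-03  9.920e-02  1.582e-01  0.000e+00 -3.000e-04  1.000e-04]
```

View pics/wrist2.png

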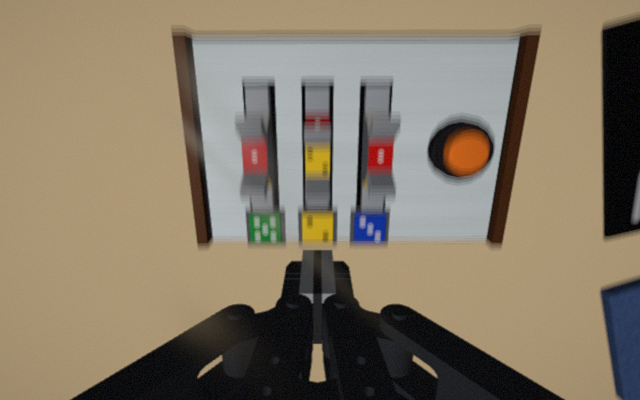

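The middle wheel is on yellow, though the picture is blurred by motion, so I'll recheck it. Next is the right wheel, +2.

>>> carry_out(increments=[0,0.1,0,0,0,0,-1,0,0.1,0.15,0,0,0,-1,0,0.1,0.15,0,0,0,-1,0.035,0.1,0.15,0,0,0,-1,0.055,0.1,0.15,0,0,0,-1,0.077,0.1,0.15,0,0,0,-1,0.097,0.1,0.15,0,0,0,-1,0.097,0.1,0.15,0,0,0,-1,0.097,0.1,0.02,0,0,0,-1,0,0.1,0,0,0,0,-1])

```text
time: 5.25
tool_pos: [468.3, -122.5, 156.4]
tcp_rot: [179.9, -0.5, -12.6]
ft_force: [0.4, -0.3, -0.2]
finger_gap: 0.3
grip_force: 0.0
```

>>> carry_out(increments=[0,0,0,0,0,0,-1,0,0,0,0,0,0,-1,0,0,0,0,0,0,-1,0,0,0,0,0,0,-1,0,0,0,0,0,0,-1,0,0,0,0,0,0,-1,0,0,0,0,0,0,-1,0,0,0,0,0,0,-1,0,0,0,0,0,0,-1,0,0,0,0,0,0,-1])

```text
time: 6.5
tool_pos: [464.9, -121.3, 151.3]
tcp_rot: [-180.0, -0.0, -12.7]
ft_force: [-0.0, 0.6, 0.6]
finger_gap: 0.0
grip_force: 0.0
```

Run:
```python
from h import *
p=np.load('p.npy'); s=sense(); print(s['time'],s['tool_pos'],s['ft_force'])
cv2.imwrite('pics/wrist3.png',viewer.snapshot('wrist')[:,:,::-1])
print(inc(p,[-45,-15,151]),inc(p,[-45,-15,91]))
```

```text
6.5 [ 464.86575595 -121.32124854  151.31406002] [-0.03380893  0.5669731   0.57542709]
[-0.0013 -0.0011  0.0008 -0.     -0.      0.    ] [-0.0013 -0.0011  0.1508 -0.     -0.      0.    ]
```

View pics/wrist3.png

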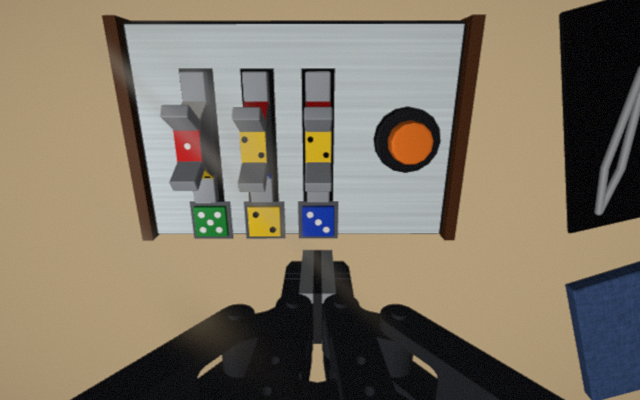

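The middle wheel is seated on yellow and the right wheel now shows yellow. One more push on the right, then over to the far side of the left wheel.

>>> carry_out(increments=[0,0,0.15,0,0,0,-1,0,0,0.15,0,0,0,-1,0.035,0,0.15,0,0,0,-1,0.055,0,0.15,0,0,0,-1,0.077,0,0.15,0,0,0,-1,0.097,0,0.15,0,0,0,-1,0.097,0,0.15,0,0,0,-1,0.097,0,0,0,0,0,-1,0.225,-0.1,0,0,0,0,-1,0.225,-0.2,0,0,0,0,-1])

```text
time: 7.8
tool_pos: [573.0, -63.1, 152.8]
tcp_rot: [-180.0, -0.2, -12.8]
ft_force: [-0.1, 0.5, -0.0]
finger_gap: 0.4
grip_force: 0.0
```

>>> carry_out(increments=[0,0,0,0,0,0,-1,0,0,0.15,0,0,0,-1,0,0,0.15,0,0,0,-1,-0.035,0,0.15,0,0,0,-1,-0.055,0,0.15,0,0,0,-1,-0.077,0,0.15,0,0,0,-1,-0.097,0,0.15,0,0,0,-1,-0.097,0,0.15,0,0,0,-1,-0.097,0,0,0,0,0,-1,0,0,0,0,0,0,-1])

```text
time: 9.05
tool_pos: [572.9, -63.4, 158.3]
tcp_rot: [-180.0, -0.5, -12.6]
ft_force: [0.8, -0.2, -0.6]
finger_gap: 0.0
grip_force: 0.0
```

Run:
```python
from h import *
p=np.load('p.npy'); s=sense(); print(s['time'],s['tool_pos'],s['ft_force'])
print(inc(p,[45,65,151]))
a=viewer.snapshot('top')[:,:,::-1];b=viewer.snapshot('scene')[:,:,::-1]
cv2.imwrite('pics/m4.png',np.hstack([cv2.resize(a[150:245,310:430],(400,317),interpolation=2),cv2.resize(b[155:255,210:325],(380,317),interpolation=2)]))
```

```text
9.05 [572.93237704 -63.44552595 158.3360978 ] [ 0.78471281 -0.22282618 -0.57824529]
[-0.0083 -0.0007  0.0183 -0.     -0.0015  0.0001]
```

View pics/m4.png

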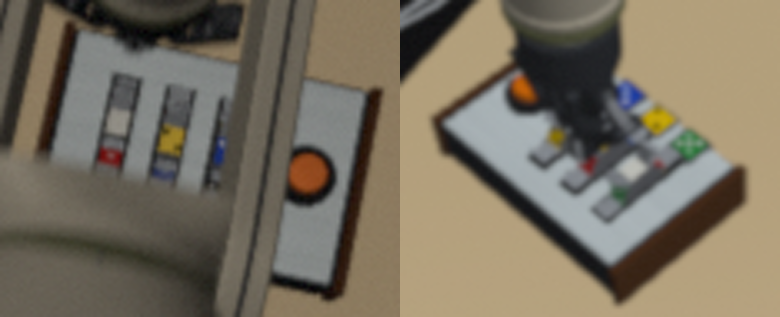

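Left is on white (6), mid on yellow and right on blue. One more push on the left, then retreat to above the button.

>>> carry_out(increments=[0,0,0,0,0,0,-1,0,0,0.15,0,0,0,-1,0,0,0.15,0,0,0,-1,-0.035,0,0.15,0,0,0,-1,-0.055,0,0.15,0,0,0,-1,-0.077,0,0.15,0,0,0,-1,-0.097,0,0.15,0,0,0,-1,-0.097,0,0.15,0,0,0,-1,-0.097,0,0,0,0,0,-1,-0.097,0,-0.01,0,0,0,-1])

```text
time: 10.4
tool_pos: [535.0, -55.0, 160.5]
tcp_rot: [-180.0, -0.4, -12.7]
ft_force: [0.6, 0.6, -0.1]
finger_gap: 0.1
grip_force: 0.0
```

>>> carry_out(increments=[-0.016,0.15,0,0,0,0,-1,-0.016,0.3,0,0,0,0,-1,-0.016,0.35,0,0,0,0,-1,-0.016,0.35,0,0,0,0,-1,-0.016,0.35,0,0,0,0,-1,-0.016,0.35,0,0,0,0,-1,-0.016,0.35,0,0,0,0,-1,-0.016,0.35,0,0,0,0,-1,-0.016,0.35,0,0,0,0,-1,-0.016,0.35,0,0,0,0,-1])

```text
time: 11.65
tool_pos: [495.4, -189.7, 155.3]
tcp_rot: [-180.0, 0.0, -12.7]
ft_force: [-0.1, 0.2, 0.3]
finger_gap: 0.2
grip_force: 0.0
```

Run:
```python
from h import *
p=np.load('p.npy'); s=sense(); print(s['time'],s['tool_pos'],s['ft_force'])
print(inc(p,[0,-75,72]))
a=viewer.snapshot('wrist')[:,:,::-1];b=viewer.snapshot('scene')[:,:,::-1]
cv2.imwrite('pics/m5.png',np.hstack([cv2.resize(a,(480,300)),cv2.resize(b[155:255,210:325],(320,300),interpolation=2)]))
```

```text
11.65 [ 495.42031588 -189.6620357   155.3048955 ] [-0.09027056  0.15584481  0.27521892]
[-0.0007 -0.001   0.2083 -0.      0.      0.    ]
```

View pics/m5.png

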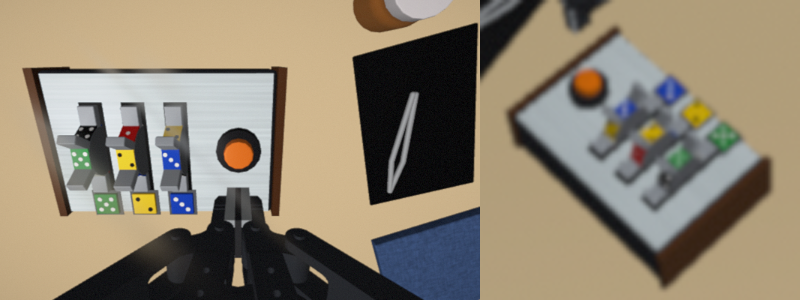

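All three wheels match their tiles, and the fingertip is above the button. I'll press now.

>>> carry_out(increments=[0,0,0.12,0,0,0,-1,0,0,0.19,0,0,0,-1,0,0,0.205,0,0,0,-1,0,0,0.21,0,0,0,-1,0,0,0.216,0,0,0,-1,0,0,0.221,0,0,0,-1,0,0,0.226,0,0,0,-1,0,0,0.226,0,0,0,-1,0,0,0.226,0,0,0,-1,0,0,0.226,0,0,0,-1])

```text
time: 13.0
tool_pos: [496.6, -190.3, 69.5]
tcp_rot: [180.0, -0.1, -12.6]
ft_force: [-17.1, 7.7, 34.1]
finger_gap: 0.3
grip_force: 16.9
```

The force is 34 N with the measured z higher than commanded. I'll step back gradually to read the force against depth.

>>> carry_out(increments=[0,0,-0.005,0,0,0,-1,0,0,-0.005,0,0,0,-1,0,0,-0.005,0,0,0,-1,0,0,-0.005,0,0,0,-1,0,0,-0.005,0,0,0,-1,0,0,-0.005,0,0,0,-1,0,0,-0.005,0,0,0,-1,0,0,-0.005,0,0,0,-1,0,0,-0.005,0,0,0,-1,0,0,-0.005,0,0,0,-1])

```text
time: 14.25
tool_pos: [496.4, -190.2, 69.8]
tcp_rot: [180.0, -0.1, -12.7]
ft_force: [-9.7, 3.7, 18.0]
finger_gap: -0.3
grip_force: 9.1
```

>>> carry_out(increments=[0,0,-0.0075,0,0,0,-1,0,0,-0.0075,0,0,0,-1,0,0,-0.0075,0,0,0,-1,0,0,-0.0075,0,0,0,-1,0,0,-0.0075,0,0,0,-1,0,0,-0.0075,0,0,0,-1,0,0,-0.0075,0,0,0,-1,0,0,-0.0075,0,0,0,-1,0,0,-0.0075,0,0,0,-1,0,0,-0.0075,0,0,0,-1])

```text
time: 15.5
tool_pos: [495.7, -189.8, 70.1]
tcp_rot: [180.0, -0.0, -12.7]
ft_force: [4.1, -1.2, 6.4]
finger_gap: 0.1
grip_force: 2.5
```

>>> carry_out(increments=[0,0,-0.005,0,0,0,-1,0,0,-0.005,0,0,0,-1,0,0,-0.005,0,0,0,-1,0,0,-0.005,0,0,0,-1,0,0,-0.005,0,0,0,-1,0,0,-0.005,0,0,0,-1,0,0,-0.005,0,0,0,-1,0,0,-0.005,0,0,0,-1,0,0,-0.005,0,0,0,-1,0,0,-0.005,0,0,0,-1])

```text
time: 16.75
tool_pos: [495.2, -189.6, 71.7]
tcp_rot: [-180.0, 0.0, -12.7]
ft_force: [-0.3, -0.4, 4.6]
finger_gap: 0.1
grip_force: 1.9
```

Run:
```python
from h import *
F=[]
for i in range(6): viewer.snapshot('wrist'); s=sense(); F.append(np.r_[s['ft_force'],s['tool_pos']])
print(np.mean(F,0),np.std(F,0))
```

```text
[  -0.64810804   -0.51095526    4.09533919  495.19193281 -189.5939186
   71.74734751] [0.34789764 0.43898045 0.55975671 0.01650011 0.01529305 0.01590804]
```

>>> carry_out(increments=[0,0,-0.005,0,0,0,-1,0,0,-0.005,0,0,0,-1,0,0,-0.005,0,0,0,-1,0,0,-0.005,0,0,0,-1,0,0,-0.005,0,0,0,-1,0,0,-0.005,0,0,0,-1,0,0,-0.005,0,0,0,-1,0,0,-0.005,0,0,0,-1,0,0,-0.005,0,0,0,-1,0,0,-0.005,0,0,0,-1])

```text
time: 18.3
tool_pos: [495.3, -189.6, 73.8]
tcp_rot: [-180.0, 0.0, -12.7]
ft_force: [-1.1, -0.0, 1.7]
finger_gap: 0.1
grip_force: 1.3
```

Run:
```python
from h import *
F=[]
for i in range(6): viewer.snapshot('wrist'); s=sense(); F.append(np.r_[s['ft_force'],s['tool_pos']])
print(np.mean(F,0),np.std(F,0))
```

```text
[  -2.34473959    0.54331059    2.34679073  495.38655653 -189.63817635
   73.86560111] [0.51715043 0.35409151 0.38338659 0.0221657  0.01412338 0.01578718]
```

The force falls about 0.83 N/mm, which matches the button's spring (5 N over 6 mm), and there was a hard stop below that. So the button did bottom out. I'll retract and verify.

>>> carry_out(increments=[0,0,-0.05,0,0,0,-1,0,0,-0.15,0,0,0,-1,0,0,-0.25,0,0,0,-1,-0.2,0,-0.25,0,0,0,-1,-0.2,0,-0.25,0,0,0,-1,-0.2,0,-0.25,0,0,0,-1,-0.2,0,-0.25,0,0,0,-1,-0.2,0,-0.25,0,0,0,-1,-0.2,0,-0.25,0,0,0,-1,-0.2,0,-0.25,0,0,0,-1])

```text
time: 19.85
tool_pos: [417.6, -172.2, 173.8]
tcp_rot: [-180.0, 0.0, -12.7]
ft_force: [-0.8, -0.3, -0.6]
finger_gap: 0.3
grip_force: 0.0
```

Run:
```python
from h import *
a=viewer.snapshot('wrist')[:,:,::-1];b=viewer.snapshot('scene')[:,:,::-1]
cv2.imwrite('pics/m6.png',np.hstack([cv2.resize(a,(480,300)),cv2.resize(b[155:255,210:325],(320,300),interpolation=2)]))
```

```text
(no output)
```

View pics/m6.png

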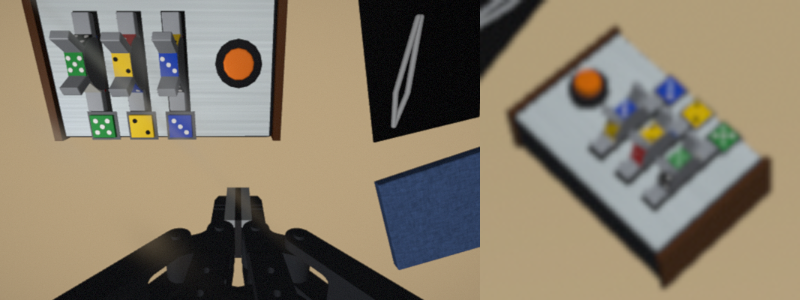

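The wheels show green 5, yellow 2 and blue 3. The button (238,63) is up and the arm is clear.

```bash
python3 -c "
from bench import order; print(order.hand_in())"
```

```text
the job is handed in; nothing more can be done
None
```

I dialled the wheels to green 5, yellow 2 and blue 3, pressed the load button fully and saw it back up, kept clear of the bystanders, and handed the job in; no verdict came back.

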